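Run a code check on a sample tub

ROBOT

A 6-joint arm with a two-finger parallel gripper is mounted at the origin on the work surface. World frame = base frame: x ahead of the robot, y to its left, z up, the work surface at z = 0. Lengths are in mm, angles in rad, forces in N, time in s.
With the tool pointing down it reaches from about 250 to 850 mm from the base axis. Payload 12.5 kg.
Tool frame: the origin (TCP) lies on the centre line of the jaws, within the pads' length; the fingertips stand 8 mm ahead of it and the grasp point (between the pads) lies 11 mm behind it (tips_ahead is the distance from the TCP to the fingertips, in mm); z points along the fingers, y is the line along which they close (so a half turn about z gives the same grasp; the last joint's range is limited). The gripper opens to 93 mm and grips with 3 to 60 N. Pads are 15 mm wide; open, the fingers measure 128 mm over their backs; the gripper's body (75 mm by 188 mm) begins 65 mm behind the grasp point.
Start: joints at [1.089, 0.351, 1.652, -0, 1.139, -0.085], TCP at [212.526, 507.264, 205.633] pointing down, gripper open.
Joint ranges: [-2.75, 2.75], [-0.79, 2.1], [0.01, 2.65], [-1.57, 4.71], [0.07, 3.14], [-2.87, 2.87]. Speed limits (rad/s): [2.22, 2.22, 2.79, 3.14, 3.14, 3.14].

INTERFACE

Orientations are given as [roll, pitch, yaw] about the fixed x, y, z axes, in that order (R = Rz(yaw) Ry(pitch) Rx(roll)).
In Python, from plant import * gives the robot as it stands.
- The arm moves only by the tool carry_out, never from a script. Its arguments are lists of equal length, an entry for each row: "xyz": the shift along the tool's x, y, z in cm, a list of three; "twist": the turn about the tool's z in rad. In form: {"xyz": [[dx, dy, dz], ...], "twist": [twist, ...]}. A call has 1 to 5 rows; each row shifts and turns the commanded pose from where the row before left it, along the tool's axes as they then stand; what a row does not reach is not made up. A row lasts 1/12 s, in which the tool goes at most 41.7 mm and 7.16 degrees, less where a joint would pass 70% of its speed; a pose out of reach is approached as far as the arm can. A call with a gripper value outside its range is refused whole. "fingers" is the opening, from 0 (shut) to 1 (fully open), set as the call begins (left out, the last holds). The fingers move at their own pace and stop on an object; "grip_force" is the grip in N (left out, the last holds). Time passes only in rows, so rows that do not move let the fingers close. It gives the time, the measured TCP pose, the force, the opening and the grip force at its end, in the units of the state.
- get_state(): the state, without advancing time (a new reading comes with each control period).
- read_camera(name): name is "scene" or "top" or "wrist"; returns (picture, depth): 384x512x3 uint8, red, green, blue; 384x512 float32, mm along the optical axis (not along the pixel's ray), 0 where there is no reading.
- calibration(name): a dict with "fov_y" (degrees; the focal length in pixels is half the picture's height over the tangent of half this angle, whatever the lens; pixels are square), "cx", "cy" (the principal point, pixels), "R" (3x3) and "t" (3): a world point X has camera coordinates R X + t; the wrist camera has in their place "hand_eye" (4x4, takes a point from camera to tool coordinates, whose origin is the TCP and whose axes are the flange's). Camera axes: x right, y down, z forward; pixel columns grow to the right and rows downward; lengths in mm; the calibration is good to about 2 mm. A picture is of the moment at which its call begins: read the wrist's pose just before it. calibration takes no time and is no camera call.
- hand_in(): hands the job in; it is judged then, once.
The state is a dict: "time_s": time; "joint_positions": joint angles; "joint_vel": joint speeds; "joint_efforts": joint torques, N m; "ee_pos": TCP position; "eef_rot": TCP orientation; "ft_force": force on the tool from outside, world axes, zero at the start; "wrist_torque": the same for the moment, N m; "grip_width": finger opening in mm; "finger_force": force on a finger pad.
Only numpy, scipy, OpenCV 4.12 (cv2) and the standard library are available. Lean on these libraries where they do the work, as an engineer would, in place of code of your own. Each camera call takes 0.05 s, during which the arm holds its last target. There are 200 camera calls.

TASK

Slide the sample carriage along its track by its upright tab until the tub on it stands centred under the round head of the reader, and leave it there. Then start the check: reach in under the wire guard of the sloping console, press the larger of its two buttons fully down and let it come all the way up again. Do not press the smaller button, do not press the larger one before the tub is in place, and leave the loose tubs, bottle, boxes and screwdriver on the bench where they stand.

Things in the scene. Friction and masses are not known exactly. Their poses are not given: they have to be found in the camera images.
- track: Fixed aluminium base plate of the reader station, 130 x 300 mm, 12 mm thick, with two steel rails and end stops; origin under its centre. The carriage slides along its y axis; its -x side faces the robot.
- carriage (a joint): Position of the carriage along the track, 0 to 0.18 m, growing to the track's +y. It slides stiffly (about 2 N) and stays where it is left. The carriage is an aluminium plate 130 x 70 mm carrying a closed white round tub (72 mm across the lid) and, at its robot-side end, the grip tab. The tub is fixed to the carriage.
- tab_top (a point): Centre of the top of the carriage's upright dark steel grip tab, 62 mm above the bench. The tab is 14 mm thick along the track (y), 30 mm long across it (x) and stands 32 mm above the carriage plate. Axes as the track's.
- tub_top (a point): Centre of the lid's top of the tub on the carriage, 78 mm above the bench; 92 mm behind the tab (track +x). Axes as the track's.
- reader_lens (a point): Centre of the underside of the reader's round grey head (46 mm across, 70 mm high), 147 mm above the bench over the tub's path, held by an arm from a post behind the track. A small pointer at the track's rear edge marks the same place; the carriage has a matching mark. The tub is in place when tub_top and this agree along the track's y. The place differs each time.
- console: Grey console, 200 mm wide, panel sloping 40 degrees, facing its -x; origin under its middle, y across the panel. Panel's middle 95 mm above the bench, buttons at that height. Four 8 mm guard wires across it, 70 mm off its face, 20 mm apart, start 24 mm up the slope from the buttons' middles: buttons cannot be reached from straight above, only about along the panel's normal.
- startbtn_top (a point): Centre of the top of the larger grey button (32 mm diameter, in a black round housing of 48 mm), 20 mm off the panel. z points out of the panel along the button's axis (40 degrees from vertical), y across the panel. It may be on the left or the right of the panel.
- startbtn (a joint): Travel of the larger button: 0 = up, 0.008 m = fully down, which takes about 4 N along its axis.
- clearbtn_top (a point): Centre of the top of the smaller grey button (18 mm diameter, housing 34 mm), 84 mm beside the larger one; not to be pressed.
- clearbtn (a joint): Travel of the smaller button: 0 = up, 0.008 m = fully down.
- tub_a: Loose closed white tub, 72 mm across, 48 mm high, standing between console and track towards the far side; bystander. Origin under its centre.
- tub_b: Loose closed white tub like the other, standing nearer the robot on its right; bystander.
- spray: White bottle, 60 mm across, 160 mm high, at the far right, beyond the track's end; bystander. Origin under its centre.
- pen_box: Small cardboard box 50 x 90 x 22 mm lying in front of the console; bystander. Origin under its centre.
- driver: Screwdriver, 170 mm long, lying across in front of the robot; bystander. Its x axis runs along it.
- pack: Open clear plastic box 120 x 160 x 85 mm at the far side; bystander. Origin under its centre.

How it is judged:
By the outcome, as a careful person would: the job done as asked, in the order asked, and still so for the second after the job is handed in, with the robot touching nothing.
It also fails if it takes over 50 s, if anything falls off the work surface, if the arm or the gripper's body presses on something with over 40 N, if the wrist force passes 120 N, or if a joint passes its speed limit or range.

## Working session

There is one attempt and no reset: what is moved stays moved. The work goes in short steps, Python scripts to look and compute and a tool call to move; the robot and the scene stay as the last step left them, time stands still between calls to the robot, and variables do not carry over. Pictures are saved under pics/ and viewed, at most 10 in all, crops included, and the job is handed in when it is done.

Besides the shell and the picture viewer there is one more tool, called after "Emit:" in YAML: its name, and indented under it one key for each argument. carry_out: Moves the arm, as the interface text tells. Its arguments: {"type":"object","properties":{"xyz":{"type":"array"},"twist":{"type":"array"},"fingers":{"type":"number"},"grip_force":{"type":"number"}},"required":["xyz","twist"]}

```bash
ls; mkdir -p pics; python3 - <<'E'
from plant import *
import cv2,numpy as np
for n in("scene","top"):
    p,d=read_camera(n); cv2.imwrite(f"pics/{n}0.png",cv2.resize(p[:,:,::-1],(800,600),interpolation=cv2.INTER_CUBIC)); np.savez(f"{n}0.npz",p=p,d=d); print(n,calibration(n))
print(calibration("wrist")); s=get_state(); print(s)
E
```

```text
pics
scene {'fov_y': 56.178802447130536, 'cx': 246.6043254073693, 'cy': 199.56231421668753, 'R': array([[-0.72429515,  0.68948853,  0.00145079],
       [ 0.44730689,  0.47148693, -0.76001094],
       [-0.52470285, -0.54982329, -0.64990866]]), 't': array([ 426.57153592, -154.01716729, 1268.43571045])}
top {'fov_y': 47.95987454940193, 'cx': 259.5155983444996, 'cy': 188.3144608789474, 'R': array([[ 0.01136396, -0.9997494 , -0.01928741],
       [-0.98267259, -0.00759704, -0.18519411],
       [ 0.18500117,  0.02105775, -0.98251266]]), 't': array([ -45.62350057,  583.74980687, 1276.25490348])}
{'fov_y': 68.21845865430186, 'cx': 252.31167449063395, 'cy': 197.98888514575233, 'hand_eye': array([[-4.27884810e-04, -9.62602451e-01, -2.70917585e-01,
         7.46868300e+01],
       [ 9.99999489e-01, -6.60139224e-04,  7.66163053e-04,
         4.82685290e-01],
       [-9.16353757e-04, -2.70917118e-01,  9.62602241e-01,
        -1.77771508e+02],
       [ 0.00000000e+00,  0.00000000e+00,  0.00000000e+00,
         1.00000000e+00]])}
{'time_s': 0.1, 'joint_positions': array([ 1.08943109e+00,  3.51207460e-01,  1.65233562e+00, -6.78896085e-06,
        1.13908606e+00, -8.46095320e-02]), 'joint_vel': array([ 0.00073748, -0.00220523, -0.00113227, -0.00085555, -0.00088613,
       -0.00078948]), 'joint_efforts': array([ 1.27285377e-03, -4.98021126e+01, -2.85710406e+01,  6.99841836e-02,
        2.37044797e-02, -1.54758681e-05]), 'ee_pos': array([212.37428195, 507.00707665, 205.15081632]), 'eef_rot': array([-3.14055935e+00, -8.14515343e-05,  2.74483975e+00]), 'ft_force': array([ 0.17172306, -0.59735877, -0.28771598]), 'wrist_torque': array([ 0.04474373, -0.05250679, -0.02891834]), 'finger_force': 0.0, 'grip_width': 93.11579300257662}
```

View pics/scene0.png

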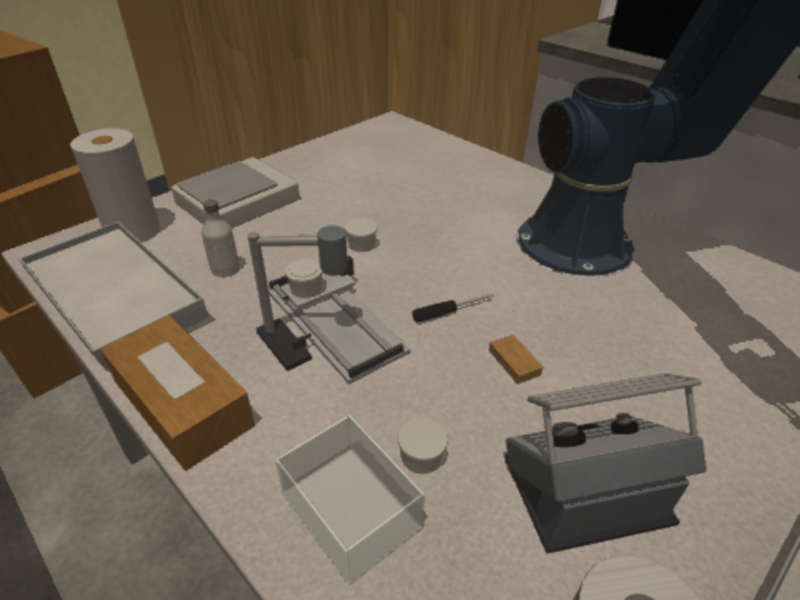

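View pics/top0.png

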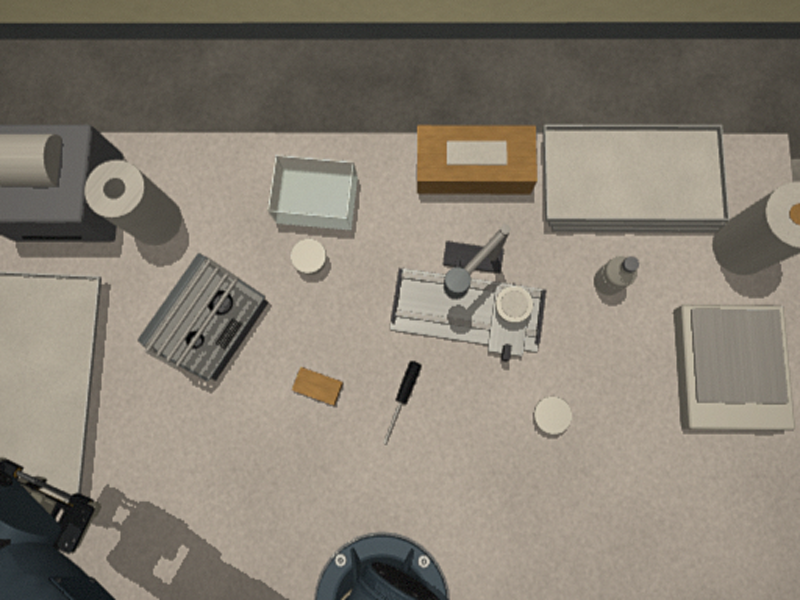

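The scene view shows the carriage at the far (-y) end, with its tub at (305,278) and the reader head at (332,250). The console is at the lower right, with its guard over two buttons. In the top view the tub is at (515,303), the tab at (506,352), the head at (456,282) and the console buttons at about (222,300) and (195,338). The upper button looks larger. I'll enlarge both areas next.

```bash
cat > h.py <<'E'
import numpy as np,cv2
from plant import *
def ray(n,u,v,sh=(384,512)):
    c=calibration(n); f=sh[0]/2/np.tan(np.radians(c["fov_y"]/2)); R=np.array(c["R"]);t=np.array(c["t"])
    return -R.T@t, R.T@np.array([(u-c["cx"])/f,(v-c["cy"])/f,1.])
def at_z(n,u,v,z):
    o,d=ray(n,u,v); return o+d*(z-o[2])/d[2]
def at_d(n,u,v,dep):
    o,d=ray(n,u,v); return o+d*dep
E
python3 - <<'E'
import numpy as np,cv2
p=np.load("top0.npz")["p"][:,:,::-1]
a=p[145:235,245:355]; b=p[155:255,80:180]   # track, console
a=cv2.resize(a,None,fx=6,fy=6,interpolation=cv2.INTER_CUBIC); b=cv2.resize(b,None,fx=6,fy=6,interpolation=cv2.INTER_CUBIC)
cv2.imwrite("pics/a.png",np.clip(a*1.3,0,255)); cv2.imwrite("pics/b.png",np.clip(b*1.8,0,255))
E
```

```text
[ WARN:0@0.095] global loadsave.cpp:1063 imwrite_ Unsupported depth image for selected encoder is fallbacked to CV_8U.
```

View pics/a.png

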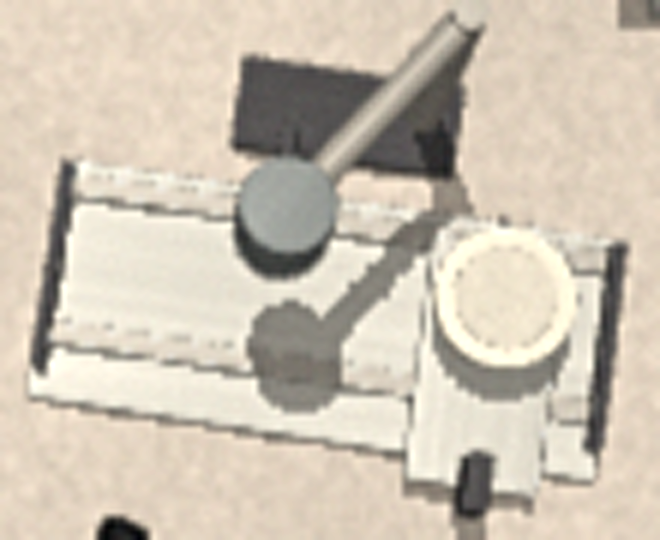

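View pics/b.png

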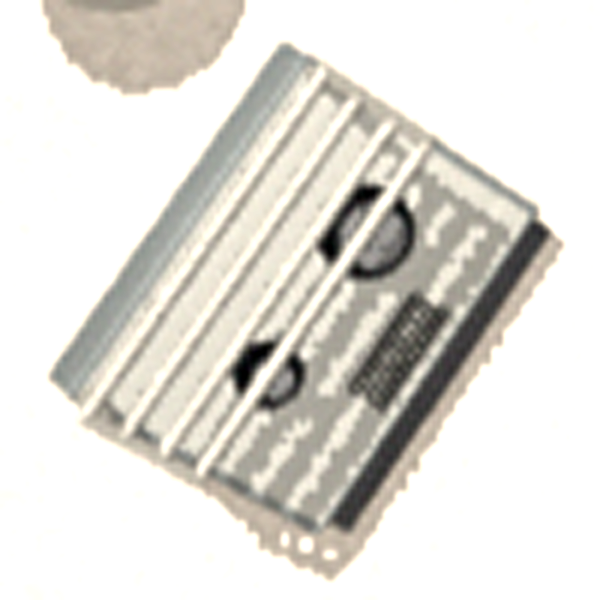

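Crop a (6x, origin (245,145)) shows the head's top at (287,205), the lid at (505,297) and the tab at about (477,472). The track's rear edge runs from (70,162) to (625,243). Crop b (6x, origin (80,155)) shows the larger button at (370,233), close to the first wire, and the smaller one at (270,375).

```bash
python3 - <<'E'
from h import *
a=lambda x,y,z: at_z("top",245+(x+.5)/6-.5,145+(y+.5)/6-.5,z)
b=lambda x,y,z: at_z("top",80+(x+.5)/6-.5,155+(y+.5)/6-.5,z)
np.set_printoptions(precision=1,suppress=True)
print("cam",ray("top",0,0)[0])
head=a(287,205,217);tub=a(505,297,78);tab=a(477,470,62)
print("head",head,"tub",tub,"tab",tab,np.linalg.norm(tub-tab))
e=[a(70,162,12)-a(625,243,12),a(30,400,12)-a(408,455,12),a(437,232,30)-a(408,490,30),tub-tab]
for v in e: print(v,np.degrees(np.arctan2(v[1],v[0])),np.linalg.norm(v))
S=b(370,233,110);C=b(270,375,110);v=S-C
print("start",S,"clear",C,np.linalg.norm(v),np.degrees(np.arctan2(v[1],v[0])))
P=[b(288,45,0),b(540,210,0)]
for q in ((322,70),(428,145),(85,420),(205,470)): print("wire ends",b(*q,165))
v=b(428,145,164)-b(205,470,164);print(np.degrees(np.arctan2(v[1],v[0])),np.linalg.norm(v))
d=np.load("top0.npz")["d"]
for x,y in((372,235),(395,250),(285,385)): 
  u,w=80+x/6,155+y/6; print(at_d("top",u,w,d[round(w),round(u)]))
u,w=245+287/6,145+205/6; print(at_d("top",u,w,d[round(w),round(u)]))
u,w=245+505/6,145+297/6; print(at_d("top",u,w,d[round(w),round(u)]))
E
```

```text
cam [ 338.   -68.1 1361.2]
head [ 580.5 -132.2  217. ] tub [ 563.6 -249.1   78. ] tab [ 478.2 -235.7   62. ] 87.88789594568408
[ 41.9 294.1   0. ] 81.89967035487453 297.10869371823645
[ 27.2 197.7   0. ] 82.1766838101404 199.6069257703967
[135.2 -16.7   0. ] -7.025962274468883 136.2371124647234
[ 85.4 -13.4  16. ] -8.887255724661486 87.88789594568408
start [555.6 308.7 110. ] clear [484.8 353.4 110. ] 83.74540986469104 -32.28566390635489
wire ends [624.8 320.1 165. ]
wire ends [588.6 267.1 165. ]
wire ends [456.5 420.2 165. ]
wire ends [433.8 362.1 165. ]
-31.547664971372903 181.83838013967843
[551.7 303.4 119.5]
[546.6 295.6 105.9]
[478.5 343.7 112. ]
[ 578.9 -133.2  219.3]
[ 561.3 -249.4   84.2]
```

Emit:
carry_out:
  xyz:
    - [-0.5, -1, 0]
    - [-1.2, -2.5, 0]
    - [-1.8, -3.5, 0.3]
    - [-1.8, -3.5, 0.3]
    - [-1.8, -3.5, 0.3]
  twist: [-0.086, -0.086, -0.086, 0, 0]

```text
time_s: 0.52
ee_pos: [252.5, 354.5, 196.2]
eef_rot: [-3.141, -0.0, 3.005]
ft_force: [-0.5, 0.6, 0.2]
grip_width: 93.0
finger_force: 0.0
```

Emit:
carry_out:
  xyz:
    - [-1.8, -3.5, 0.3]
    - [-1.8, -3.5, 0.3]
    - [-1.8, -3.5, 0.3]
    - [-1.8, -3.5, 0.3]
    - [-1.8, -3.5, 0.3]
  twist: [0, 0, 0, 0, 0]

```text
time_s: 0.93
ee_pos: [317.7, 168.7, 181.5]
eef_rot: [3.141, 0.0, 3.003]
ft_force: [0.8, 0.3, -0.0]
grip_width: 93.3
finger_force: 0.0
```

Emit:
carry_out:
  xyz:
    - [-1.8, -3.5, 0.3]
    - [-1.8, -3.5, 0.3]
    - [-1.8, -3.5, 0.3]
    - [-1.8, -3.5, 0.3]
    - [-1.8, -3.5, 0.3]
  twist: [0, 0, 0, 0, 0]

```text
time_s: 1.35
ee_pos: [382.7, -17.4, 166.5]
eef_rot: [3.142, 0.0, 3.002]
ft_force: [1.2, 1.0, 0.1]
grip_width: 93.1
finger_force: 0.0
```

Emit:
carry_out:
  xyz:
    - [-2.0, -3.4, 0.3]
    - [-2.0, -3.4, 0.3]
    - [-2.0, -3.4, 0.3]
    - [-2.0, -3.4, 0.3]
    - [-2.0, -3.4, 0.3]
  twist: [0, 0, 0, 0, 0]

```text
time_s: 1.77
ee_pos: [458.3, -199.6, 151.2]
eef_rot: [3.141, -0.0, 3.002]
ft_force: [1.3, 0.8, 0.4]
grip_width: 93.1
finger_force: 0.0
```

Emit:
carry_out:
  xyz:
    - [0, -2.0, 0]
    - [0, -1.0, 0]
    - [0, -0.4, 0]
    - [0, 0, 0]
  twist: [0, 0, 0, 0]

```text
time_s: 2.1
ee_pos: [452.9, -231.0, 151.5]
eef_rot: [3.141, -0.001, 3.002]
ft_force: [0.1, -0.1, 0.6]
grip_width: 92.8
finger_force: 0.0
```

```bash
cat >> h.py <<'E'
def wrist_pose(s):
    from scipy.spatial.transform import Rotation as Ro
    T=np.eye(4);T[:3,:3]=Ro.from_euler("xyz",s["eef_rot"]).as_matrix();T[:3,3]=s["ee_pos"]
    return T@np.array(calibration("wrist")["hand_eye"])
def wz(T,u,v,z):
    c=calibration("wrist"); f=192/np.tan(np.radians(c["fov_y"]/2))
    d=T[:3,:3]@np.array([(u-c["cx"])/f,(v-c["cy"])/f,1.]);o=T[:3,3]; return o+d*(z-o[2])/d[2]
E
python3 - <<'E'
from h import *
s=get_state();p,d=read_camera("wrist");np.savez("w1.npz",p=p,d=d,T=wrist_pose(s));print(s["ee_pos"],s["eef_rot"],s["joint_positions"])
cv2.imwrite("pics/w1.png",cv2.resize(p[:,:,::-1],(800,600),interpolation=cv2.INTER_CUBIC))
E
```

```text
[ 452.94659887 -230.97072763  151.51354087] [ 3.14124151e+00 -5.41959173e-04  3.00211234e+00] [-5.63200002e-01  3.42941444e-01  1.81247220e+00  1.16581509e-04
  9.86817419e-01 -1.99458023e+00]
```

View pics/w1.png

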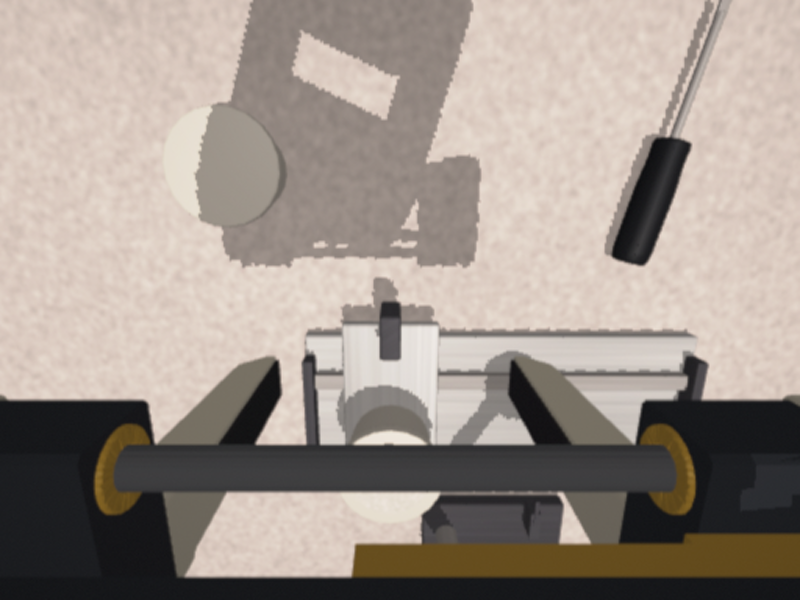

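The wrist view shows the track level in the image, so the yaw is right. The tab's top spans columns 380–401 and rows about 315–360. The fingers straddle it at columns 280 and 510.

```bash
python3 - <<'E'
from h import *
np.set_printoptions(precision=1,suppress=True)
T=np.load("w1.npz")["T"];w=lambda x,y,z: wz(T,(x+.5)/1.5625-.5,(y+.5)/1.5625-.5,z)
for n,x,y,z in(("tabtop far",391,318,62),("tabtop far alt",391,303,62),("tabtop near",391,359,62),("L",380,340,62),("R",401,340,62),("fl",307,333,12),("fr",690,333,12),("plateL",343,323,30),("plateR",438,323,30),("rail stop L",303,333,12)): print(n,w(x,y,z))
p=np.load("w1.npz")["p"];
print(p[190:232,250].mean(1).astype(int))
E
```

```text
tabtop far [ 458.8 -233.5   62. ]
tabtop far alt [ 449.1 -232.1   62. ]
tabtop near [ 486.2 -237.4   62. ]
L [ 472.3 -242.5   62. ]
R [ 474.2 -229.2   62. ]
fl [ 476.5 -300.4   12. ]
fr [517.  -13.8  12. ]
plateL [ 467.2 -269.2   30. ]
plateR [ 476.6 -202.6   30. ]
rail stop L [ 476.1 -303.4   12. ]
[141 141 118  75  44  40  41  41  41  41  41  41  49  64  80  89  89  89
  88  88  86  86  86  86  88  89  89  89  87  87  88  86  86  86  86  86
  87  87  87  91 140 198]
```

Emit:
carry_out:
  xyz:
    - [-1, -0.1, 2.5]
    - [-1, -0.1, 3]
    - [0, 0, 3]
    - [0, 0, 1.5]
    - [0, 0, 0.75]
  twist: [0, 0, 0, 0, 0]

```text
time_s: 2.57
ee_pos: [472.0, -233.9, 42.2]
eef_rot: [3.14, -0.003, 3.004]
ft_force: [0.1, 0.6, -0.6]
grip_width: 92.8
finger_force: 0.0
```

Emit:
carry_out:
  xyz:
    - [0, 0, 0]
    - [0, 0, 0]
    - [0, 0, 0]
    - [0, 0, 0]
    - [0, 0, 0]
  twist: [0, 0, 0, 0, 0]
  fingers: 0
  grip_force: 20

```text
time_s: 2.98
ee_pos: [473.4, -236.1, 45.1]
eef_rot: [-3.141, 0.002, 3.003]
ft_force: [0.8, 0.3, 0.0]
grip_width: 64.4
finger_force: 0.0
```

Emit:
carry_out:
  xyz:
    - [0, 0, 0]
    - [0, 0, 0]
    - [0, 0, 0]
    - [0, 0, 0]
    - [0, 0, 0]
  twist: [0, 0, 0, 0, 0]

```text
time_s: 3.4
ee_pos: [472.9, -236.0, 44.1]
eef_rot: [3.142, -0.0, 3.003]
ft_force: [0.0, -0.6, -0.5]
grip_width: 31.0
finger_force: 0.0
```

Emit:
carry_out:
  xyz:
    - [0, 0, 0]
    - [0, 0, 0]
    - [0, 0, 0]
    - [0, 0, 0]
  twist: [0, 0, 0, 0]

```text
time_s: 3.73
ee_pos: [473.0, -236.0, 44.1]
eef_rot: [-3.142, -0.0, 3.003]
ft_force: [-0.3, -0.6, -0.8]
grip_width: 13.9
finger_force: 20.0
```

Emit:
carry_out:
  xyz:
    - [0, 0.5, 0]
    - [0, 1.5, 0]
    - [0, 2, 0]
    - [0, 2, 0]
    - [0, 2, 0]
  twist: [0, 0, 0, 0, 0]

```text
time_s: 4.15
ee_pos: [484.4, -156.1, 44.1]
eef_rot: [-3.141, 0.001, 3.002]
ft_force: [3.1, -3.9, -4.1]
grip_width: 13.6
finger_force: 20.0
```

Emit:
carry_out:
  xyz:
    - [0, 1.5, 0]
    - [0, 1, 0]
    - [0, 0.8, 0]
    - [0, 0.5, 0]
    - [0, 0, 0]
  twist: [0, 0, 0, 0, 0]

```text
time_s: 4.57
ee_pos: [489.8, -118.4, 44.1]
eef_rot: [3.141, 0.001, 3.003]
ft_force: [5.3, 1.4, -4.4]
grip_width: 13.9
finger_force: 20.0
```

```bash
python3 - <<'E'
from h import *
q,_=read_camera("top");p,d=read_camera("scene");np.savez("s2.npz",p=p,q=q)
a=cv2.resize(q[145:235,260:326],(396,540),interpolation=cv2.INTER_CUBIC)
b=cv2.resize(p[140:230,165:231],(396,540),interpolation=cv2.INTER_CUBIC)
cv2.imwrite("pics/ab2.png",np.clip(np.hstack([a,b])[:,:,::-1]*1.2,0,255).astype(np.uint8))
E
```

```text
(no output)
```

View pics/ab2.png

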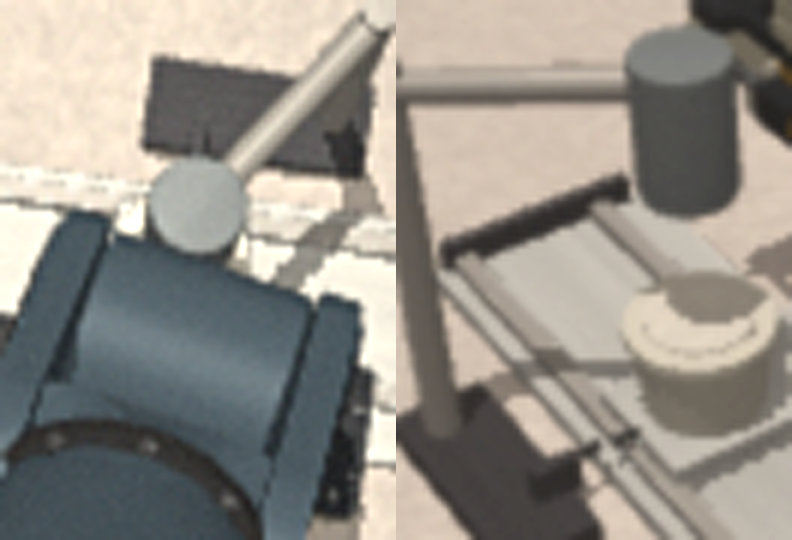

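In the top crop the arm hides the lid. In the scene crop the head's underside centre is about (686,187), the lid centre is about (702,320), and the rear pointer near (600,460) is close to the carriage mark at (625,437).

```bash
python3 - <<'E'
from h import *
np.set_printoptions(precision=1,suppress=True)
s=lambda x,y,z: at_z("scene",165+(x-396+.5)/6-.5,140+(y+.5)/6-.5,z)
ty=np.array([.139,.990,0]);tx=np.array([.990,-.139,0])
def f(n,P): print(n,P,"along x,y:",P@tx,P@ty)
f("head top",s(681,56,217)); f("head bot",s(686,187,147)); f("lid",s(702,320,78)); f("lidL",s(622,320,78)); f("lidR",s(782,320,78))
f("head via top",at_z("top",260+(197.5)/6-.5,145+206/6-.5,217))
f("pointer",s(590,462,14)); f("mark",s(630,434,30))
f("TCP",get_state()["ee_pos"])
p=np.load("s2.npz")["p"]; c=p[200:228,185:218]
cv2.imwrite("pics/c2.png",np.clip(cv2.resize(c,None,fx=20,fy=20,interpolation=cv2.INTER_CUBIC)[:,:,::-1].astype(float)*1.5,0,255).astype(np.uint8))
E
```

```text
head top [ 576.1 -139.4  217. ] along x,y: 589.7646108415344 -57.92222493033469
head bot [ 575.4 -143.6  147. ] along x,y: 589.5664384847183 -62.192055913414634
lid [ 578.3 -135.    78. ] along x,y: 591.2785297742196 -53.244996378628855
lidL [ 604.9 -160.2   78. ] along x,y: 621.090422900123 -74.50683135933124
lidR [ 551.7 -109.8   78. ] along x,y: 561.4615952377301 -31.97956586511374
head via top [ 580.3 -132.2  217. ] along x,y: 592.8482062365241 -50.26646773996782
pointer [ 636.  -152.8   14. ] along x,y: 650.8974767781291 -62.91035051652291
mark [ 620.4 -140.6   30. ] along x,y: 633.7088993042854 -52.99828099458294
TCP [ 489.7 -119.    44.1] along x,y: 501.3259184564126 -49.74152424752073
```

View pics/c2.png

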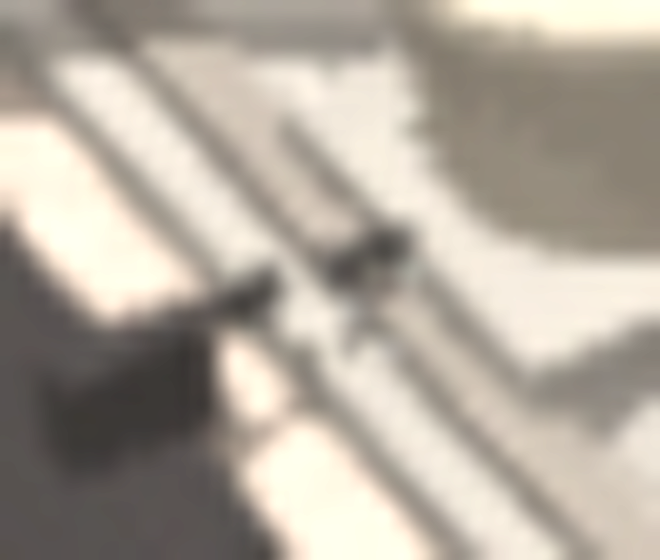

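The pointer (tip at crop (275,275)) and the mark (335–410, 270–240) nearly line up, but the two cameras disagree by a few mm. I'll release, rise, and check the head and tub with the wrist camera from the tub's own plane.

Emit:
carry_out:
  xyz:
    - [0, 0, 0]
    - [0, 0, 0]
    - [0, 0, 0]
    - [0, 0, 0]
    - [0, 0, 0]
  twist: [0, 0, 0, 0, 0]
  fingers: 0.5

```text
time_s: 5.08
ee_pos: [489.1, -119.2, 44.1]
eef_rot: [3.142, -0.0, 3.003]
ft_force: [-0.4, 1.0, -1.0]
grip_width: 42.1
finger_force: 0.0
```

Emit:
carry_out:
  xyz:
    - [0, 0, -1]
    - [0, 0, -3]
    - [0, 0, -4]
    - [0, 0, -4]
    - [0, 0, -4]
  twist: [0, 0, 0, 0, 0]

```text
time_s: 5.5
ee_pos: [488.7, -118.9, 206.8]
eef_rot: [-3.142, -0.0, 3.003]
ft_force: [0.5, 0.0, -0.9]
grip_width: 46.5
finger_force: 0.0
```

Emit:
carry_out:
  xyz:
    - [0, 0, -4]
    - [0, 0, -4]
    - [0, 0, -4]
    - [0, 0, -3]
    - [0, 0, -1]
  twist: [0, 0, 0, 0, 0]
  fingers: 1

```text
time_s: 5.92
ee_pos: [489.8, -119.3, 369.8]
eef_rot: [-3.14, 0.007, 3.003]
ft_force: [1.2, 0.8, 1.3]
grip_width: 75.4
finger_force: 0.0
```

Emit:
carry_out:
  xyz:
    - [0, 0, 0]
    - [0, 0, 0]
    - [0, 0, 0]
    - [0, 0, 0]
  twist: [0, 0, 0, 0]

```text
time_s: 6.25
ee_pos: [488.7, -118.9, 362.4]
eef_rot: [3.141, -0.003, 3.003]
ft_force: [0.4, 0.6, -0.2]
grip_width: 92.6
finger_force: 0.0
```

```bash
python3 - <<'E'
from h import *
s=get_state();p,d=read_camera("wrist");q,_=read_camera("top");np.savez("w3.npz",p=p,d=d,q=q,T=wrist_pose(s));print(s["ee_pos"],s["eef_rot"],s["joint_positions"])
a=cv2.resize(p[150:300,180:330],(600,600),interpolation=cv2.INTER_CUBIC)
cv2.imwrite("pics/w3.png",a[:,:,::-1])
E
```

```text
[ 488.73086576 -118.91778674  362.39756011] [ 3.14103262e+00 -3.03039757e-03  3.00276352e+00] [-3.31243390e-01  1.46039489e-01  1.53323542e+00 -2.99717797e-05
  1.46539932e+00 -1.76320654e+00]
```

View pics/w3.png

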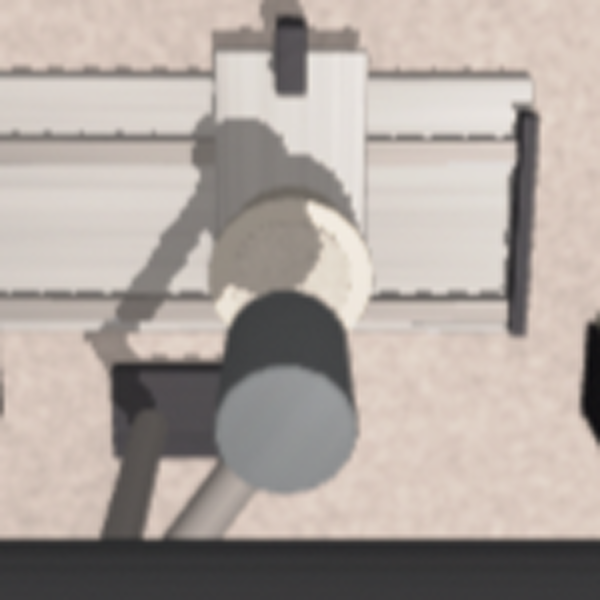

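The wrist view from above has the tab at columns 275–306, the plate at 214–367 and the lid at 209–373, all centred at about 290.7. The head's top spans 216–357, centred at 286.5, and the lower head about 229–349.

```bash
python3 - <<'E'
from h import *
np.set_printoptions(precision=1,suppress=True)
z=np.load("w3.npz");T=z["T"];p=z["p"];w=lambda x,y,zz: wz(T,180+(x+.5)/4-.5,150+(y+.5)/4-.5,zz)
ty=np.array([.1388,.9903,0])
for n,l,r,y,h in(("tab",275,306,80,62),("plate",214,367.5,130,30),("lid",209,373,272,78),("headtop",216,357,428,217),("headbot",229,348,345,147),("headbot2",231,347,330,147)):
    a,b=w(l,y,h),w(r,y,h); print(n,(a+b)/2,np.linalg.norm(a-b),(a+b)@ty/2)
# circle fit head top by threshold: enlarged edge profiles
g=cv2.cvtColor(p,cv2.COLOR_RGB2GRAY).astype(int)
for r in (232,240,250,257,262): print(r,g[r,230:274])
E
```

```text
tab [ 497.7 -119.4   62. ] 13.20807528771743 -49.14754847260667
plate [ 526.3 -123.2   30. ] 70.61952421974554 -48.992140149657516
lid [ 577.9 -130.4   78. ] 70.78466887320668 -48.95274596972628
headtop [ 580.2 -132.4  217. ] 44.29265831911478 -50.5959785587265
headbot [ 582.1 -132.1  147. ] 44.51086467656086 -50.00289071622716
headbot2 [ 576.2 -131.1  147. ] 43.22345380027601 -49.81344552495867
232 [198 198 197 197 197 192 165  99  67  64  65  65  67  67  67  67  68  68
  68  68  69  68  69  69  68  69  69  69  70  68  69  69  69  68  70  96
 160 209 202 198 198 200 202 203]
240 [107 109 109 106  99  85  65  64  65  64  65  66  67  67  68  69  70  71
  73  75  75  75  75  76  75  73  71  71  70  71  69  69  69  70  70  70
  84 138 201 210 214 215 214 212]
250 [ 79  79  79  76  73  95 127 140 143 144 144 144 143 143 143 143 144 145
 145 146 147 147 148 149 149 151 152 152 153 154 154 154 155 155 153 149
 134 104 129 202 211 210 209 210]
257 [ 78  77  77  91 127 138 140 140 139 139 140 141 140 141 141 142 142 142
 143 144 146 148 148 148 149 149 149 150 149 150 149 148 149 149 149 150
 150 148 143 159 204 210 212 212]
262 [ 77  76  77  79  97 129 137 138 138 139 139 140 139 140 140 142 143 145
 146 145 146 147 147 147 147 146 146 146 146 146 147 147 148 147 145 145
 145 150 177 202 205 204 203 204]
```

Emit:
carry_out:
  xyz:
    - [0, 0, 3]
    - [0, 0, 4]
    - [0, 0, 4]
    - [0, 0, 4]
    - [0, 0, 4]
  twist: [0, 0, 0, 0, 0]
  fingers: 0.4

```text
time_s: 6.77
ee_pos: [488.7, -118.9, 172.0]
eef_rot: [3.142, -0.0, 3.003]
ft_force: [1.8, 0.4, 0.7]
grip_width: 64.2
finger_force: 0.0
```

Emit:
carry_out:
  xyz:
    - [0, 0, 4]
    - [0, 0, 4]
    - [0, 0, 3]
    - [0, 0, 1.4]
    - [0, 0, 0.6]
  twist: [0, 0, 0, 0, 0]

```text
time_s: 7.18
ee_pos: [487.5, -118.5, 41.2]
eef_rot: [3.141, -0.005, 3.003]
ft_force: [-0.1, 0.9, 0.0]
grip_width: 37.8
finger_force: 0.0
```

Emit:
carry_out:
  xyz:
    - [0, 0, 0]
    - [0, 0, 0]
    - [0, 0, 0]
    - [0, 0, 0]
    - [0, 0, 0]
  twist: [0, 0, 0, 0, 0]
  fingers: 0

```text
time_s: 7.6
ee_pos: [489.9, -119.3, 45.2]
eef_rot: [-3.141, 0.002, 3.003]
ft_force: [-1.0, 0.9, 5.7]
grip_width: 13.5
finger_force: 20.0
```

Emit:
carry_out:
  xyz:
    - [0, 0, 0]
    - [0, 0, 0]
    - [0, 0, 0]
  twist: [0, 0, 0]

```text
time_s: 7.85
ee_pos: [490.0, -119.3, 45.2]
eef_rot: [-3.141, 0.002, 3.003]
ft_force: [-1.3, -0.6, 7.2]
grip_width: 13.8
finger_force: 20.0
```

Emit:
carry_out:
  xyz:
    - [0, -0.06, 0]
    - [0, -0.06, 0]
    - [0, 0, 0]
    - [0, 0, 0]
  twist: [0, 0, 0, 0]

```text
time_s: 8.18
ee_pos: [489.8, -120.4, 45.2]
eef_rot: [-3.141, 0.002, 3.003]
ft_force: [-1.4, 0.3, 8.1]
grip_width: 13.8
finger_force: 20.0
```

Emit:
carry_out:
  xyz:
    - [0, 0, 0]
    - [0, 0, 0]
    - [0, 0, 0]
    - [0, 0, 0]
    - [0, 0, 0]
  twist: [0, 0, 0, 0, 0]
  fingers: 0.5

```text
time_s: 8.6
ee_pos: [489.1, -120.3, 44.1]
eef_rot: [3.142, -0.0, 3.003]
ft_force: [0.1, 0.3, 0.1]
grip_width: 42.1
finger_force: 0.0
```

Emit:
carry_out:
  xyz:
    - [0, 0, -1]
    - [0, 0, -3]
    - [0, 0, -4]
    - [0, 0, -4]
    - [0, 0, -4]
  twist: [0, 0, 0, 0, 0]

```text
time_s: 9.02
ee_pos: [488.6, -120.1, 206.7]
eef_rot: [3.142, -0.0, 3.003]
ft_force: [0.0, -0.3, -0.0]
grip_width: 46.5
finger_force: 0.0
```

Emit:
carry_out:
  xyz:
    - [0, 0, -4]
    - [0, 0, -4]
    - [0, 0, -4]
    - [0, 0, -3]
    - [0, 0, -1]
  twist: [0, 0, 0, 0, 0]

```text
time_s: 9.43
ee_pos: [489.7, -120.5, 369.8]
eef_rot: [-3.14, 0.007, 3.003]
ft_force: [-0.6, 1.1, 0.6]
grip_width: 46.9
finger_force: 0.0
```

Emit:
carry_out:
  xyz:
    - [0, 0, 0]
    - [0, 0, 0]
    - [0, 0, 0]
    - [0, 0, 0]
  twist: [0, 0, 0, 0]

```text
time_s: 9.77
ee_pos: [488.6, -120.1, 362.4]
eef_rot: [3.141, -0.003, 3.003]
ft_force: [0.4, 0.1, -0.2]
grip_width: 46.6
finger_force: 0.0
```

```bash
python3 - <<'E'
from h import *
np.set_printoptions(precision=1,suppress=True)
s=get_state();p,d=read_camera("wrist");T=wrist_pose(s);T0=np.load("w3.npz")["T"];p0=np.load("w3.npz")["p"];print(s["ee_pos"],T[:3,3]-T0[:3,3])
# subpixel edges in row: steepest gradients near given columns
def edge(p,r,c0,w=4):
    g=cv2.cvtColor(p,cv2.COLOR_RGB2GRAY)[r-2:r+3].astype(float).mean(0); k=abs(np.diff(g))[c0-w:c0+w]; return (k*(np.arange(c0-w,c0+w)+.5)).sum()/k.sum()
ty=np.array([.1388,.9903,0])
for P,TT in((p0,T0),(p,T)):
  for n,r,l,rr,z in(("plate",175,233,271,30),("tab",168,248,256,62),("headtop",257,234,269,217),("headbot",234,237,266,147)):
    a,b=edge(P,r,l),edge(P,r,rr); print(n,a,b,wz(TT,(a+b)/2,r,z)@ty)
E
```

```text
[ 488.6 -120.1  362.4] [-0.1 -1.2 -0. ]
plate 233.1523178807947 270.49024390243903 -49.89330113518358
tab 247.5899854862119 256.14892086330934 -49.79503031093712
headtop 233.540625 269.15449438202245 -50.47603389240862
headbot 236.05119214586256 266.0537555228277 -51.04465669764143
plate 233.13617021276596 270.43785310734467 -51.138793280980636
tab 247.86072423398326 256.1181818181818 -50.775004891625684
headtop 234.46220930232556 270.0094339622642 -50.54886822545116
headbot 236.89580602883353 266.8319502074689 -51.019799494589634
```

The carriage now sits within about 0.3 mm of the head. Vertical fingers can't get past the guard, so I need tilt. The moves only allow tool shifts and twist, so I'll test whether pushing at the reach boundary tilts the tool. First I'll go high, along the console's azimuth.

Emit:
carry_out:
  xyz:
    - [1.0, 2.0, -0.5]
    - [1.5, 3.1, -0.8]
    - [1.5, 3.1, -0.8]
    - [1.5, 3.1, -0.8]
    - [1.5, 3.1, -0.8]
  twist: [0, 0, 0, 0, 0]
  fingers: 0

```text
time_s: 10.23
ee_pos: [438.8, 33.3, 400.6]
eef_rot: [-3.141, -0.001, 3.002]
ft_force: [0.4, -0.5, 0.1]
grip_width: 17.9
finger_force: 0.0
```

Emit:
carry_out:
  xyz:
    - [1.5, 3.1, -0.8]
    - [1.5, 3.1, -0.8]
    - [1.5, 3.1, -0.8]
    - [1.5, 3.1, -0.8]
    - [1.5, 3.1, -0.8]
  twist: [0, 0, 0, 0, 0]

```text
time_s: 10.65
ee_pos: [385.9, 197.3, 440.8]
eef_rot: [-3.141, -0.001, 3.003]
ft_force: [-0.0, 0.6, -0.0]
grip_width: 0.1
finger_force: 0.0
```

Emit:
carry_out:
  xyz:
    - [1.5, 3.1, -0.8]
    - [1.5, 3.1, -0.8]
    - [1.5, 3.1, -0.8]
    - [1.5, 3.1, -0.8]
    - [1.5, 3.1, -0.8]
  twist: [0, 0, 0, 0, 0]

```text
time_s: 11.07
ee_pos: [333.1, 361.3, 480.7]
eef_rot: [-3.141, -0.001, 3.003]
ft_force: [-0.1, 0.1, 0.4]
grip_width: 0.3
finger_force: 0.0
```

Emit:
carry_out:
  xyz:
    - [1.5, 3.1, -0.8]
    - [1.5, 3.1, -0.8]
    - [1.5, 3.1, -0.8]
    - [0, 0, 0]
    - [0, 0, 0]
  twist: [-0.115, -0.115, -0.115, -0.115, -0.115]

```text
time_s: 11.48
ee_pos: [290.5, 455.0, 503.9]
eef_rot: [-3.141, -0.002, -2.697]
ft_force: [1.2, 0.6, -0.6]
grip_width: 0.7
finger_force: 0.0
```

Emit:
carry_out:
  xyz:
    - [0, 0, 0]
    - [0, 0, 0]
    - [0, 0, 0]
    - [0, 0, 0]
    - [0, 0, 0]
  twist: [-0.115, -0.115, -0.115, -0.115, -0.115]

```text
time_s: 11.9
ee_pos: [291.5, 453.5, 504.1]
eef_rot: [3.141, -0.002, -2.125]
ft_force: [-0.0, 0.1, -0.1]
grip_width: 0.3
finger_force: 0.0
```

```bash
python3 - <<'E'
from h import *
s=get_state();print(s["time_s"],s["ee_pos"],s["eef_rot"],s["joint_positions"])
E
```

```text
11.9 [291.4837228  453.49305296 504.06500074] [ 3.14139121e+00 -1.81097799e-03 -2.12464710e+00] [ 9.13162420e-01  2.10780531e-01  1.13179230e+00  1.30921742e-05
  1.80084193e+00 -1.67457631e+00]
```

Emit:
carry_out:
  xyz:
    - [-3, 0, 0]
    - [-4, 0, 0]
    - [-4, 0, 0]
    - [-4, 0, 0]
    - [-4, 0, 0]
  twist: [0, 0, 0, 0, 0]

```text
time_s: 12.32
ee_pos: [385.6, 603.5, 503.8]
eef_rot: [3.141, -0.003, -2.13]
ft_force: [0.8, 0.4, 1.4]
grip_width: 0.6
finger_force: 0.0
```

Emit:
carry_out:
  xyz:
    - [-4, 0, 0]
    - [-4, 0, 0]
    - [-4, 0, 0]
    - [-4, 0, 0]
    - [-4, 0, 0]
  twist: [0, 0, 0, 0, 0]

```text
time_s: 12.73
ee_pos: [431.8, 677.4, 455.0]
eef_rot: [3.141, 0.05, -2.131]
ft_force: [0.8, 0.2, 0.3]
grip_width: 0.6
finger_force: 0.0
```

```bash
python3 - <<'E'
from h import *
s=get_state();print(s["time_s"],s["ee_pos"],s["eef_rot"],s["joint_positions"])
E
```

```text
12.7333 [431.79888264 677.39800241 454.95489694] [ 3.14146366  0.04984267 -2.13051255] [ 0.94413154  0.96553794  0.01672205  0.00403316  2.1096065  -1.63559254]
```

Pushing past full stretch does tilt the tool outward, by 0.05 rad so far. I'll keep going and then check that the tilt persists.

Emit:
carry_out:
  xyz:
    - [-4, 0, 0]
    - [-4, 0, 0]
    - [-4, 0, 0]
    - [-4, 0, 0]
    - [-4, 0, 0]
  twist: [0, 0, 0, 0, 0]

```text
time_s: 13.15
ee_pos: [465.1, 732.5, 401.6]
eef_rot: [-3.141, 0.161, -2.13]
ft_force: [0.1, 0.7, -0.5]
grip_width: 0.6
finger_force: 0.0
```

Emit:
carry_out:
  xyz:
    - [3, 0, 0]
    - [3, 0, 0]
    - [0, 0, 0]
  twist: [0, 0, 0]

```text
time_s: 13.4
ee_pos: [451.6, 710.4, 396.9]
eef_rot: [-3.141, 0.15, -2.13]
ft_force: [0.1, 1.0, -1.0]
grip_width: 0.5
finger_force: 0.0
```

```bash
python3 - <<'E'
from h import *
s=get_state();print(s["time_s"],s["ee_pos"],s["eef_rot"],s["joint_positions"])
E
```

```text
13.4 [451.61579102 710.42523838 396.94768076] [-3.14126512  0.14986792 -2.13036775] [ 0.94602549  0.86662468  0.35844895  0.00958495  1.76693492 -1.63339874]
```

Emit:
carry_out:
  xyz:
    - [-3.5, 0, -2]
    - [-3.5, 0, -2]
    - [-3.5, 0, -2]
    - [-3.5, 0, -2]
    - [-3.5, 0, -2]
  twist: [0, 0, 0, 0, 0]

```text
time_s: 13.82
ee_pos: [465.5, 733.6, 456.8]
eef_rot: [-3.14, 0.262, -2.13]
ft_force: [0.2, 0.1, 0.5]
grip_width: 0.5
finger_force: 0.0
```

Emit:
carry_out:
  xyz:
    - [-3.5, 0, -2]
    - [-3.5, 0, -2]
    - [-3.5, 0, -2]
    - [-3.5, 0, -2]
    - [-3.5, 0, -2]
  twist: [0, 0, 0, 0, 0]

```text
time_s: 14.23
ee_pos: [465.0, 734.6, 515.6]
eef_rot: [-3.139, 0.377, -2.13]
ft_force: [-0.8, -0.8, 0.4]
grip_width: 1.1
finger_force: 0.0
```

Emit:
carry_out:
  xyz:
    - [-4, 0, 0]
    - [-4, 0, 0]
    - [-4, 0, 0]
    - [-4, 0, 0]
    - [-4, 0, 0]
  twist: [0, 0, 0, 0, 0]

```text
time_s: 14.65
ee_pos: [489.6, 775.0, 505.7]
eef_rot: [-3.138, 0.495, -2.13]
ft_force: [-0.7, -0.1, 0.5]
grip_width: 0.3
finger_force: 0.0
```

Emit:
carry_out:
  xyz:
    - [-4, 0, 0]
    - [-4, 0, 0]
    - [-4, 0, 0]
    - [-4, 0, 0]
    - [-4, 0, 0]
  twist: [0, 0, 0, 0, 0]

```text
time_s: 15.07
ee_pos: [506.4, 802.9, 520.0]
eef_rot: [-3.138, 0.616, -2.129]
ft_force: [0.3, -0.2, -0.5]
grip_width: 0.4
finger_force: 0.0
```

Emit:
carry_out:
  xyz:
    - [-4, 0, 0]
    - [-4, 0, 0]
    - [-4, 0, 0]
    - [-4, 0, 0]
  twist: [0, 0, 0, 0]

```text
time_s: 15.4
ee_pos: [514.9, 817.3, 545.4]
eef_rot: [-3.137, 0.712, -2.129]
ft_force: [0.3, 0.2, -0.3]
grip_width: 0.1
finger_force: 0.0
```

```bash
python3 - <<'E'
from h import *
from scipy.spatial.transform import Rotation as Ro
s=get_state();print(s["time_s"],s["ee_pos"],s["eef_rot"],s["joint_positions"]);print(Ro.from_euler("xyz",s["eef_rot"]).as_matrix().round(3))
E
```

```text
15.4 [514.86622447 817.25233411 545.4205869 ] [-3.13719132  0.71181061 -2.12855586] [ 0.9492282   0.94195933  0.01189228  0.03743308  1.47679053 -1.62264591]
[[-0.401 -0.847  0.349]
 [-0.642  0.532  0.552]
 [-0.653 -0.003 -0.757]]
```

The tilt is 40.8° at azimuth 57.7°, which matches the panel's normal. Next I move to the front of the console, along the button's axis.

Emit:
carry_out:
  xyz:
    - [2, -1, -0.8]
    - [3.3, -1.7, -1.3]
    - [3.3, -1.7, -1.3]
    - [3.3, -1.7, -1.3]
    - [3.3, -1.7, -1.3]
  twist: [0, 0, 0, 0, 0]

```text
time_s: 15.82
ee_pos: [508.9, 706.9, 515.9]
eef_rot: [-3.136, 0.714, -2.125]
ft_force: [1.1, 0.3, 1.1]
grip_width: 0.3
finger_force: 0.0
```

Emit:
carry_out:
  xyz:
    - [3.3, -1.7, -1.3]
    - [3.3, -1.7, -1.3]
    - [3.3, -1.7, -1.3]
    - [3.3, -1.7, -1.3]
    - [3.3, -1.7, -1.3]
  twist: [0, 0, 0, 0, 0]

```text
time_s: 16.23
ee_pos: [493.0, 518.8, 458.5]
eef_rot: [-3.134, 0.714, -2.124]
ft_force: [1.5, -0.3, 1.1]
grip_width: 0.3
finger_force: 0.0
```

Emit:
carry_out:
  xyz:
    - [3.3, -1.7, -1.3]
    - [3.3, -1.7, -1.3]
    - [3.3, -1.7, -1.3]
    - [3.3, -1.7, -1.3]
    - [2, -1, -0.8]
  twist: [0, 0, 0, 0, 0]

```text
time_s: 16.65
ee_pos: [477.9, 345.3, 404.7]
eef_rot: [-3.132, 0.712, -2.124]
ft_force: [-0.1, 0.1, 0.3]
grip_width: 0.7
finger_force: 0.0
```

Emit:
carry_out:
  xyz:
    - [0, 0, 0]
    - [0, 0, 0]
  twist: [0, 0]

```text
time_s: 16.82
ee_pos: [478.7, 347.0, 405.5]
eef_rot: [-3.133, 0.712, -2.126]
ft_force: [0.3, 1.0, -0.0]
grip_width: 0.3
finger_force: 0.0
```

```bash
python3 - <<'E'
from h import *
from scipy.spatial.transform import Rotation as Ro
s=get_state();p,d=read_camera("wrist");np.savez("w4.npz",p=p,d=d,T=wrist_pose(s))
print(s["time_s"],s["ee_pos"],s["eef_rot"],s["joint_positions"]);print(Ro.from_euler("xyz",s["eef_rot"]).as_matrix().round(3))
cv2.imwrite("pics/w4.png",cv2.resize(p[:,:,::-1],(800,600),interpolation=cv2.INTER_CUBIC))
# project expected button
T=np.linalg.inv(wrist_pose(s));c=calibration("wrist");f=192/np.tan(np.radians(c["fov_y"]/2))
for P in((553,306,110),(482,351,110)):
    q=T@np.array([*P,1]);print("proj800",1.5625*(f*q[0]/q[2]+c["cx"]),1.5625*(f*q[1]/q[2]+c["cy"]),q[2])
E
```

```text
16.8167 [478.70749686 347.03459305 405.46965019] [-3.13294903  0.71186248 -2.12572034] [ 0.35018016 -0.01018246  1.76593571  0.54875122  0.86390493 -2.48326928]
[[-0.399 -0.847  0.352]
 [-0.644  0.532  0.551]
 [-0.653 -0.007 -0.757]]
proj800 292.5640247695951 37.84302762161529 358.7104704335043
proj800 396.35994107031604 38.60691299634267 358.6841701233814
```

View pics/w4.png

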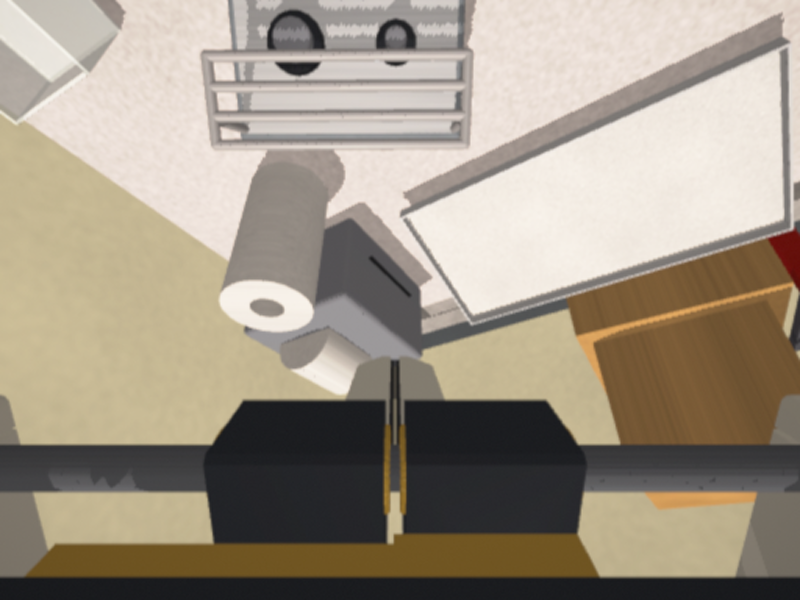

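The larger button is at about (295,37) and the smaller at (397,38). The reprojections (293,38) and (396,39) agree, so the positions hold. I'll add a small twist to keep joint 6 clear of its limit, then compute the approach.

Emit:
carry_out:
  xyz:
    - [0, 0, 0]
    - [0, 0, 0]
    - [0, 0, 0]
    - [0, 0, 0]
  twist: [0.12, 0.12, 0.11, 0]

```text
time_s: 17.2
ee_pos: [477.8, 348.9, 404.3]
eef_rot: [2.857, 0.66, -2.579]
ft_force: [0.6, 0.5, -0.7]
grip_width: 0.2
finger_force: 0.0
```

```bash
cat > go.py <<'E'
from h import *
from scipy.spatial.transform import Rotation as Ro
np.set_printoptions(precision=2,suppress=True)
s=get_state();R=Ro.from_euler("xyz",s["eef_rot"]).as_matrix();e=np.array(s["ee_pos"])
print(s["time_s"],e,s["eef_rot"],np.array(s["joint_positions"]),R[:,2])
# button centre: mean of top-camera and wrist estimates at z=110
T=np.load("w4.npz")["T"];W=wz(T,295.5/1.5625,37.5/1.5625,110);C=wz(T,397/1.5625,38.5/1.5625,110)
n=np.array([-.343,-.544,.766]);print("wrist est",W,C,np.linalg.norm(W-C))
S=(W+np.array([555.6,308.7,110.]))/2
S=np.array([553.5,306.5,110.])
for h in(250,150,60,10,0): print(h,"tool cm",R.T@(S+h*n-R[:,2]*8-e)/10)
E
python3 go.py; python3 - <<'E'
import numpy as np,cv2
p=np.load("w4.npz")["p"][0:60,140:290]
cv2.imwrite("pics/c4.png",np.clip(cv2.resize(p,(750,300),interpolation=cv2.INTER_CUBIC)[:,:,::-1]*1.5,0,255).astype(np.uint8))
E
```

```text
17.2 [477.82 348.95 404.28] [ 2.86  0.66 -2.58] [ 0.35 -0.01  1.77  0.55  0.86 -2.13] [ 0.35  0.55 -0.76]
wrist est [550.8  307.07 110.  ] [481.52 351.21 110.  ] 82.14874659806205
250 tool cm [ 14.5  -14.46  -3.19]
150 tool cm [ 14.61 -14.5    6.81]
60 tool cm [ 14.7  -14.54  15.81]
10 tool cm [ 14.76 -14.56  20.81]
0 tool cm [ 14.77 -14.56  21.81]
```

View pics/c4.png

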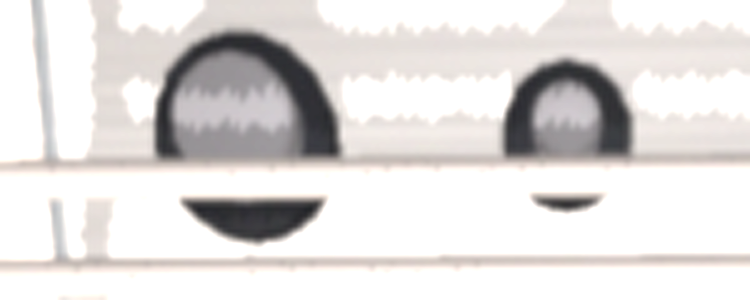

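The crop puts the larger cap's centre at (237,119), which is (293,37) on the 800-wide scale. That matches the assumed (553,306,110).

Emit:
carry_out:
  xyz:
    - [2.4, -2.4, 0]
    - [2.8, -2.8, 0.5]
    - [2.8, -2.8, 1]
    - [2.8, -2.8, 1]
    - [2.8, -2.8, 1]
  twist: [0, 0, 0, 0, 0]

```text
time_s: 17.62
ee_pos: [489.2, 210.8, 263.1]
eef_rot: [2.866, 0.663, -2.567]
ft_force: [1.1, 0.7, -0.4]
grip_width: 0.7
finger_force: 0.0
```

Emit:
carry_out:
  xyz:
    - [1.0, -0.9, 1.0]
    - [0, 0, 0]
    - [0, 0, 0]
    - [0, 0, 0]
  twist: [0, 0, 0, 0]

```text
time_s: 17.95
ee_pos: [492.0, 207.1, 249.2]
eef_rot: [2.863, 0.661, -2.57]
ft_force: [-0.3, -1.0, -0.8]
grip_width: 0.6
finger_force: 0.0
```

```bash
python3 go.py
```

```text
17.95 [492.02 207.05 249.21] [ 2.86  0.66 -2.57] [ 0.    0.1   2.05  0.89  0.78 -2.83] [ 0.35  0.55 -0.76]
wrist est [550.8  307.07 110.  ] [481.52 351.21 110.  ] 82.14874659806205
250 tool cm [-0.04  0.12 -7.62]
150 tool cm [0.07 0.09 2.38]
60 tool cm [ 0.16  0.06 11.38]
10 tool cm [ 0.21  0.04 16.38]
0 tool cm [ 0.22  0.04 17.38]
```

Emit:
carry_out:
  xyz:
    - [0.2, 0, 2]
    - [0.2, 0, 3]
    - [0, 0, 3]
    - [0, 0, 2]
    - [0, 0, 1]
  twist: [0, 0, 0, 0, 0]

```text
time_s: 18.37
ee_pos: [529.3, 273.6, 174.6]
eef_rot: [2.867, 0.635, -2.575]
ft_force: [-0.1, -0.3, 0.2]
grip_width: 0.9
finger_force: 0.0
```

Emit:
carry_out:
  xyz:
    - [0, 0, 0]
    - [0, 0, 0]
  twist: [0, 0]

```text
time_s: 18.53
ee_pos: [528.8, 271.6, 175.4]
eef_rot: [2.866, 0.635, -2.577]
ft_force: [-0.4, 0.7, 0.3]
grip_width: 0.6
finger_force: 0.0
```

```bash
python3 go.py
```

```text
18.5333 [528.79 271.59 175.38] [ 2.87  0.64 -2.58] [ 0.16  0.3   2.    1.01  0.59 -2.87] [ 0.34  0.54 -0.77]
wrist est [550.8  307.07 110.  ] [481.52 351.21 110.  ] 82.14874659806205
250 tool cm [  1.02  -0.61 -18.04]
150 tool cm [ 0.89 -0.57 -8.04]
60 tool cm [ 0.77 -0.53  0.96]
10 tool cm [ 0.71 -0.51  5.96]
0 tool cm [ 0.7  -0.5   6.96]
```

Joint 6 is at its limit, so I'll twist the long way round to the equivalent half-turn pose. The fingers are still above the guard here.

Emit:
carry_out:
  xyz:
    - [0, 0, -0.5]
    - [0, 0, 0]
    - [0, 0, 0]
    - [0, 0, 0]
    - [0, 0, 0]
  twist: [0.12, 0.12, 0.12, 0.12, 0.12]

```text
time_s: 18.95
ee_pos: [527.4, 267.7, 179.9]
eef_rot: [2.552, 0.373, 3.075]
ft_force: [-0.1, 0.3, -0.4]
grip_width: 0.3
finger_force: 0.0
```

Emit:
carry_out:
  xyz:
    - [0, 0, 0]
    - [0, 0, 0]
    - [0, 0, 0]
    - [0, 0, 0]
    - [0, 0, 0]
  twist: [0.12, 0.12, 0.12, 0.12, 0.12]

```text
time_s: 19.37
ee_pos: [527.4, 267.7, 179.9]
eef_rot: [2.456, 0.008, 2.587]
ft_force: [-0.4, 0.1, -0.5]
grip_width: 0.6
finger_force: 0.0
```

Emit:
carry_out:
  xyz:
    - [0, 0, 0]
    - [0, 0, 0]
    - [0, 0, 0]
    - [0, 0, 0]
    - [0, 0, 0]
  twist: [0.12, 0.12, 0.12, 0.12, 0.12]

```text
time_s: 19.78
ee_pos: [527.4, 267.7, 179.9]
eef_rot: [2.544, -0.358, 2.101]
ft_force: [-0.5, 0.6, 0.2]
grip_width: 0.6
finger_force: 0.0
```

Emit:
carry_out:
  xyz:
    - [0, 0, 0]
    - [0, 0, 0]
    - [0, 0, 0]
    - [0, 0, 0]
    - [0, 0, 0]
  twist: [0.12, 0.12, 0.12, 0.12, 0.12]

```text
time_s: 20.2
ee_pos: [527.4, 267.7, 179.9]
eef_rot: [2.844, -0.627, 1.487]
ft_force: [-0.1, -0.3, -1.1]
grip_width: 0.5
finger_force: 0.0
```

Emit:
carry_out:
  xyz:
    - [0, 0, 0]
    - [0, 0, 0]
    - [0, 0, 0]
    - [0, 0, 0]
    - [0, 0, 0]
  twist: [0.12, 0.12, 0.12, 0, 0]

```text
time_s: 20.62
ee_pos: [527.4, 267.9, 179.4]
eef_rot: [3.115, -0.684, 1.049]
ft_force: [0.9, 1.0, 0.1]
grip_width: 0.3
finger_force: 0.0
```

```bash
python3 go.py
```

```text
20.6167 [527.36 267.86 179.42] [ 3.11 -0.68  1.05] [ 0.15  0.29  2.    1.    0.6  -0.1 ] [ 0.34  0.53 -0.77]
wrist est [550.8  307.07 110.  ] [481.52 351.21 110.  ] 82.14874659806205
250 tool cm [ -1.12   0.14 -17.48]
150 tool cm [-0.99  0.13 -7.48]
60 tool cm [-0.87  0.12  1.53]
10 tool cm [-0.8   0.12  6.53]
0 tool cm [-0.78  0.12  7.53]
```

Emit:
carry_out:
  xyz:
    - [-0.5, 0.1, 0]
    - [-0.5, 0, 0]
    - [0, 0, 2]
    - [0, 0, 2]
    - [0, 0, 1]
  twist: [0, 0, 0, 0, 0]

```text
time_s: 21.03
ee_pos: [540.7, 287.9, 131.5]
eef_rot: [3.119, -0.682, 1.044]
ft_force: [0.4, -0.1, 0.0]
grip_width: 0.6
finger_force: 0.0
```

Emit:
carry_out:
  xyz:
    - [0, 0, 0.8]
    - [0, 0, 0.3]
    - [0, 0, 0]
    - [0, 0, 0]
  twist: [0, 0, 0, 0]

```text
time_s: 21.37
ee_pos: [544.6, 293.5, 125.0]
eef_rot: [3.119, -0.684, 1.044]
ft_force: [1.2, 0.0, -0.0]
grip_width: 0.6
finger_force: 0.0
```

```bash
python3 go.py
```

```text
21.3667 [544.62 293.49 124.96] [ 3.12 -0.68  1.04] [ 0.2   0.43  1.98  1.17  0.52 -0.25] [ 0.34  0.53 -0.78]
wrist est [550.8  307.07 110.  ] [481.52 351.21 110.  ] 82.14874659806205
250 tool cm [ -0.09   0.06 -23.65]
150 tool cm [  0.06   0.06 -13.65]
60 tool cm [ 0.19  0.06 -4.65]
10 tool cm [0.26 0.06 0.35]
0 tool cm [0.27 0.06 1.35]
```

Clear so far, with about 13 mm to the button top. I'll press slowly and watch the force.

Emit:
carry_out:
  xyz:
    - [0, 0, 0.4]
    - [0, 0, 0.4]
    - [0, 0, 0.3]
    - [0, 0, 0.2]
    - [0, 0, 0]
  twist: [0, 0, 0, 0, 0]

```text
time_s: 21.78
ee_pos: [549.0, 300.7, 114.2]
eef_rot: [3.12, -0.683, 1.043]
ft_force: [-0.4, -0.2, 0.5]
grip_width: 0.8
finger_force: 0.0
```

Emit:
carry_out:
  xyz:
    - [0, 0, 0.2]
    - [0, 0, 0.2]
    - [0, 0, 0]
  twist: [0, 0, 0]

```text
time_s: 22.03
ee_pos: [550.4, 302.8, 111.2]
eef_rot: [3.12, -0.683, 1.043]
ft_force: [-0.3, 0.4, 0.6]
grip_width: 0.7
finger_force: 0.0
```

Emit:
carry_out:
  xyz:
    - [0, 0, 0.2]
    - [0, 0, 0.1]
    - [0, 0, 0]
  twist: [0, 0, 0]

```text
time_s: 22.28
ee_pos: [551.4, 304.4, 108.9]
eef_rot: [3.12, -0.683, 1.043]
ft_force: [0.4, 0.1, 0.9]
grip_width: 0.7
finger_force: 0.0
```

Emit:
carry_out:
  xyz:
    - [0, 0, 0.2]
    - [0, 0, 0.1]
    - [0, 0, 0]
  twist: [0, 0, 0]

```text
time_s: 22.53
ee_pos: [552.4, 306.0, 106.6]
eef_rot: [3.12, -0.683, 1.043]
ft_force: [-0.3, -0.4, 0.6]
grip_width: 0.4
finger_force: 0.0
```

```bash
python3 - <<'E'
from h import *
np.set_printoptions(precision=1,suppress=True)
z=np.load("w4.npz");T=z["T"];d=z["d"];c=calibration("wrist");f=192/np.tan(np.radians(c["fov_y"]/2))
def pt(u,v):
    k=np.median(d[v-1:v+2,u-1:u+2]);return (T@np.array([(u-c["cx"])/f*k,(v-c["cy"])/f*k,k,1]))[:3]
n=np.array([-.343,-.544,.766])
for nm,u,v in(("cap",187,24),("cap2",183,18),("clear",253,24),("panel",220,28),("panel",220,12)): P=pt(u,v);print(nm,P,P@n)
s=get_state();from scipy.spatial.transform import Rotation as Ro
R=Ro.from_euler("xyz",s["eef_rot"]).as_matrix();tip=s["ee_pos"]+8*R[:,2];print("tip",tip,tip@n,s["joint_efforts"])
E
```

```text
cap [551.7 304.8 113.1] -268.4383135320751
cap2 [552.8 298.  109.2] -268.03772169866966
clear [481.5 348.6 113.1] -268.1857838822089
panel [526.4 337.3  93.6] -292.3384819711615
panel [518.3 325.4  81.8] -292.09600705595466
tip [555.1 310.3 100.4] -282.2917513906392 [  0.  -48.7 -20.5   1.    0.5  -0. ]
```

```bash
python3 - <<'E'
from h import *
np.set_printoptions(precision=1,suppress=True,linewidth=250)
F=[];D=[]
for i in range(4):
    s=get_state();F.append(s["ft_force"]);p,d=read_camera("wrist");D.append(d)
print("F",np.mean(F,0)); d=np.median(D,0);T=wrist_pose(s);np.savez("w5.npz",p=p,d=d,T=T)
c=calibration("wrist");f=192/np.tan(np.radians(c["fov_y"]/2));Ti=np.linalg.inv(T)
from scipy.spatial.transform import Rotation as Ro
R=Ro.from_euler("xyz",s["eef_rot"]).as_matrix();tip=s["ee_pos"]+8*R[:,2]
for nm,P in(("tip",tip),("btn",(553.5,306.5,110)),("clr",(482.5,351,110))):
    q=Ti@np.array([*P,1]);print(nm,f*q[0]/q[2]+c["cx"],f*q[1]/q[2]+c["cy"],q[2])
print("cols",np.arange(200,312,4))
for r in range(180,270,4): print(r,d[r,200:312:4].astype(int))
g=cv2.cvtColor(p,cv2.COLOR_RGB2GRAY)
for r in range(180,270,4): print(r,g[r,200:312:4])
E
```

```text
F [-0.7 -0.1  0.4]
tip 251.70310494213098 229.17506686211533 199.0065016343413
btn 252.77516115442384 230.70074658920217 188.77737068035697
clr 126.51394343146549 227.9090863096681 188.0743654464701
cols [200 204 208 212 216 220 224 228 232 236 240 244 248 252 256 260 264 268 272 276 280 284 288 292 296 300 304 308]
180 [125 125 125 125 125 125 124 125 124 125 125 125 125 125 126 125 125 125 125 125 126 125 125 125 126 125 125 125]
184 [125 124 124 124 125 124 124 125 125 124 124 124 125 124 124 125 125 125 125 125 125 125 125 125 125 125 125 124]
188 [125 124 125 125 125 125 124 124 124 124 125 124 124 125 125 125 124 125 125 125 124 125 125 125 124 125 125 125]
192 [126 126 127 126 126 126 127 126 126 126 127 126 126 126 126 126 126 126 126 125 126 126 126 126 126 126 126 126]
196 [202 201 201 202 202 201 202 202 201 197 192 190 191 190 191 189 190 191 197 202 203 203 202 202 202 202 202 202]
200 [203 202 203 203 203 203 203 203 193 191 190 191 190 191 191 191 191 190 191 194 203 203 203 203 203 203 203 203]
204 [204 204 205 204 203 204 204 195 191 192 192 192 191 191 192 191 192 1
[... 3945 characters left out ...]
2 142 142 142 142 142 140 142 141 141 140 144 132  42 116 140 141 140 140 140 141 142 143 143 143 142 143 192]
252 [144 147 154 145 144 144 205 208 208 208 206 208 195  49 159 205 208 208 208 206 208 144 143 144 144 143 144 193]
256 [ 91  95  97  96  92  91 105 104 104 104 105 104 189  50 146 104 104 105 104 104 104  95  77  91  78  76  81  97]
260 [ 45  45  46  45  45  45  46  47  45  46  45  45 186  88 146  45  45  45  46  45  46  45  45  46  44  45  45  45]
264 [ 45  45  45  45  44  45  45  45  45  46  46  45 183  88 135  45  45  45  45  46  45  45  46  45  45  46  45  45]
268 [ 45  45  45  45  45  46  46  45  46  45  45  45 182  88 127  45  45  45  45  46  45  45  44  46  45  46  45  45]
```

Cap depth shows the button not yet pressed, and the pads look shorter than I assumed. There is ample clearance, so I'll keep advancing in small steps by force.

Emit:
carry_out:
  xyz:
    - [0, 0, 0.1]
    - [0, 0, 0.1]
    - [0, 0, 0]
  twist: [0, 0, 0]

```text
time_s: 22.98
ee_pos: [553.1, 307.0, 105.1]
eef_rot: [3.12, -0.683, 1.043]
ft_force: [0.1, 0.0, 0.1]
grip_width: 0.8
finger_force: 0.0
```

Emit:
carry_out:
  xyz:
    - [0, 0, 0.1]
    - [0, 0, 0.1]
    - [0, 0, 0]
  twist: [0, 0, 0]

```text
time_s: 23.23
ee_pos: [553.7, 308.1, 103.5]
eef_rot: [3.12, -0.683, 1.043]
ft_force: [-0.1, -0.3, 0.2]
grip_width: 0.6
finger_force: 0.0
```

```bash
cat > chk.py <<'E'
from h import *
np.set_printoptions(precision=1,suppress=True,linewidth=250)
F=[];D=[]
for i in range(4):
    s=get_state();F.append(s["ft_force"]);p,d=read_camera("wrist");D.append(d)
print(s["time_s"],s["ee_pos"],"F",np.mean(F,0));d=np.median(D,0)
H=np.array(calibration("wrist")["hand_eye"]);c=calibration("wrist");f=192/np.tan(np.radians(c["fov_y"]/2))
def tz(u,v): k=d[v,u];return (H@np.array([(u-c["cx"])/f*k,(v-c["cy"])/f*k,k,1]))[[0,2]]
for r in range(194,222,2): print(r,"col252",tz(252,r),"col210",tz(210,r))
E
python3 chk.py
```

```text
23.3833 [553.7 308.1 103.7] F [ 0.2 -0.   0.1]
194 col252 [ 43.4 -59.2] col210 [ 43.2 -58.6]
196 col252 [ 42.  -57.4] col210 [22.8 13.1]
198 col252 [24.4  2. ] col210 [21.2 13.6]
200 col252 [23.   2.1] col210 [19.7 13.6]
202 col252 [21.6  2.2] col210 [18.2 13.9]
204 col252 [20.4  1.6] col210 [16.7 13.9]
206 col252 [18.8  2.3] col210 [15.4 13.4]
208 col252 [18.2 -0.1] col210 [14.  13.1]
210 col252 [18.2 -4.4] col210 [12.4 13.3]
212 col252 [17.8 -7.2] col210 [10.8 13.6]
214 col252 [16.9 -8.7] col210 [ 9.3 13.8]
216 col252 [15.9 -9.6] col210 [ 7.6 14.2]
218 col252 [ 14.8 -10.1] col210 [ 6.3 13.7]
220 col252 [13.4 -9.8] col210 [ 29.9 -55.1]
```

Emit:
carry_out:
  xyz:
    - [0, 0, 0.1]
    - [0, 0, 0.1]
    - [0, 0, 0]
  twist: [0, 0, 0]

```text
time_s: 23.68
ee_pos: [554.5, 309.2, 102.1]
eef_rot: [3.12, -0.683, 1.043]
ft_force: [-0.7, 0.3, 0.6]
grip_width: 0.3
finger_force: 0.6
```

Emit:
carry_out:
  xyz:
    - [0, 0, 0.1]
    - [0, 0, 0.1]
    - [0, 0, 0]
  twist: [0, 0, 0]

```text
time_s: 23.93
ee_pos: [555.2, 310.3, 100.6]
eef_rot: [3.12, -0.684, 1.043]
ft_force: [-1.2, -0.2, 1.6]
grip_width: 0.4
finger_force: 1.0
```

Emit:
carry_out:
  xyz:
    - [0, 0, 0.1]
    - [0, 0, 0.1]
    - [0, 0, 0]
  twist: [0, 0, 0]

```text
time_s: 24.18
ee_pos: [555.8, 311.4, 99.0]
eef_rot: [3.12, -0.684, 1.043]
ft_force: [0.2, -0.7, 2.8]
grip_width: 0.6
finger_force: 1.3
```

```bash
python3 chk.py
```

```text
24.3333 [555.8 311.3  99.1] F [-0.3 -0.6  2.6]
194 col252 [ 45.  -65.4] col210 [ 45.1 -65.7]
196 col252 [ 44.2 -65.5] col210 [ 44.3 -65.9]
198 col252 [ 43.  -64.1] col210 [ 42.9 -64. ]
200 col252 [ 42. -64.] col210 [21.4  7.8]
202 col252 [23.4 -4. ] col210 [20.1  7.5]
204 col252 [22.1 -4.1] col210 [18.4  8.2]
206 col252 [20.9 -4.4] col210 [17.3  7.3]
208 col252 [19.3 -3.5] col210 [15.8  7.3]
210 col252 [18.  -3.7] col210 [14.2  7.9]
212 col252 [18.1 -8.3] col210 [13.   7.2]
214 col252 [17.3 -9.6] col210 [11.4  7.6]
216 col252 [ 16.4 -11. ] col210 [9.9 7.6]
218 col252 [ 15.1 -10.9] col210 [8.4 7.9]
220 col252 [ 13.6 -10.5] col210 [7.1 7.4]
```

Contact: the cap is down about 5 mm at 2.7 N. I'll continue to the bottom stop.

Emit:
carry_out:
  xyz:
    - [0, 0, 0.1]
    - [0, 0, 0.1]
    - [0, 0, 0]
  twist: [0, 0, 0]

```text
time_s: 24.63
ee_pos: [556.5, 312.5, 97.4]
eef_rot: [3.12, -0.684, 1.043]
ft_force: [-1.4, -0.6, 3.0]
grip_width: 0.4
finger_force: 1.7
```

Emit:
carry_out:
  xyz:
    - [0, 0, 0.1]
    - [0, 0, 0]
    - [0, 0, 0]
  twist: [0, 0, 0]

```text
time_s: 24.88
ee_pos: [556.8, 312.9, 96.8]
eef_rot: [3.12, -0.684, 1.043]
ft_force: [-1.1, -1.2, 3.2]
grip_width: 0.8
finger_force: 1.8
```

Emit:
carry_out:
  xyz:
    - [0, 0, 0.1]
    - [0, 0, 0]
    - [0, 0, 0]
  twist: [0, 0, 0]

```text
time_s: 25.13
ee_pos: [557.1, 313.4, 96.2]
eef_rot: [3.12, -0.684, 1.043]
ft_force: [-4.1, -4.3, 8.6]
grip_width: 0.9
finger_force: 5.1
```

Bottomed out at about 10 N. A touch more, then withdraw along the axis.

Emit:
carry_out:
  xyz:
    - [0, 0, 0.05]
    - [0, 0, 0]
    - [0, 0, 0]
  twist: [0, 0, 0]

```text
time_s: 25.38
ee_pos: [557.2, 313.5, 96.1]
eef_rot: [3.119, -0.684, 1.043]
ft_force: [-7.7, -7.8, 14.2]
grip_width: 0.5
finger_force: 9.0
```

```bash
python3 chk.py
```

```text
25.5333 [557.1 313.5  96.1] F [-7.6 -8.2 13.9]
194 col252 [ 46.2 -69.9] col210 [ 46.2 -69.8]
196 col252 [ 45.4 -70. ] col210 [ 45.5 -70.2]
198 col252 [ 44.4 -69.2] col210 [ 44.5 -69.8]
200 col252 [ 43.7 -69.7] col210 [ 43.5 -69.2]
202 col252 [ 42.4 -68.1] col210 [ 42.3 -67.8]
204 col252 [23.2 -7.7] col210 [19.8  3.7]
206 col252 [21.8 -7.3] col210 [18.3  3.9]
208 col252 [20.8 -8.2] col210 [16.9  3.9]
210 col252 [19.2 -7.5] col210 [15.6  3.5]
212 col252 [18.2 -8.6] col210 [14.2  3.7]
214 col252 [ 17.5 -10.3] col210 [12.8  3.5]
216 col252 [ 16.4 -10.9] col210 [11.1  4.2]
218 col252 [ 15.1 -10.8] col210 [9.7 4. ]
220 col252 [ 13.9 -11.3] col210 [8.4 3.8]
```

Emit:
carry_out:
  xyz:
    - [0, 0, -0.4]
    - [0, 0, -1]
    - [0, 0, -1.5]
    - [0, 0, -2]
    - [0, 0, -2]
  twist: [0, 0, 0, 0, 0]

```text
time_s: 26.0
ee_pos: [533.1, 276.1, 149.1]
eef_rot: [3.121, -0.682, 1.043]
ft_force: [0.1, 0.1, 0.3]
grip_width: 0.3
finger_force: 0.0
```

Emit:
carry_out:
  xyz:
    - [0, 0, -2]
    - [0, 0, -2]
    - [0, 0, -2]
    - [0, 0, -1]
    - [0, 0, 0]
  twist: [0, 0, 0, 0, 0]

```text
time_s: 26.42
ee_pos: [510.6, 238.6, 204.8]
eef_rot: [3.117, -0.684, 1.044]
ft_force: [0.4, 0.3, 0.4]
grip_width: 0.6
finger_force: 0.0
```

```bash
python3 - <<'E'
from h import *
np.set_printoptions(precision=1,suppress=True)
s=get_state();print(s["time_s"],s["ee_pos"],s["ft_force"],s["joint_positions"])
n=np.array([-.343,-.544,.766])
for k in range(2):
  s=get_state();p,d=read_camera("wrist");T=wrist_pose(s);c=calibration("wrist");f=192/np.tan(np.radians(c["fov_y"]/2));Ti=np.linalg.inv(T)
for nm,P in(("start cap",(553+3,306+5,110+6)),("clear cap",(482+3,351+5,110+6)),("panel",(515,335,100)),("panel2",(522,331,100))):
  q=Ti@np.array([*P,1]);u,v=int(f*q[0]/q[2]+c["cx"]),int(f*q[1]/q[2]+c["cy"]);print(nm,u,v)
  for r in (v-6,v-3,v,v+3):
    k=d[r,u];X=(T@np.array([(u-c["cx"])/f*k,(r-c["cy"])/f*k,k,1]))[:3];print("   ",X@n)
# carriage unchanged? compare top image with the one after the carriage move is skipped; tub columns by scene camera
p,_=read_camera("scene");q=np.load("s2.npz")["p"];a=slice(180,230),slice(195,235)
print("scene diff near tub",cv2.absdiff(p,q)[a].mean())
E
```

```text
26.4167 [510.6 238.6 204.8] [0.4 0.3 0.4] [ 0.1  0.2  2.   0.9  0.7 -0.1]
start cap 251 180
    -218.62795089289506
    -219.09672443689885
    -268.5013590747136
    -269.4195621913001
clear cap 173 178
    -219.64606135628765
    -218.9215000791595
    27.570577431625622
    -269.3583096476723
panel 209 187
    -292.89359444368796
    -291.26453421430705
    -291.16248587977543
    -292.0179368352707
panel2 216 187
    -292.3922063694354
    -292.1798120282675
    -291.1184772348677
    -291.35452978673413
scene diff near tub 11.157833333333333
```

```bash
python3 -c "
from plant import *
print(hand_in())"
```

```text
the job is handed in; nothing more can be done
None
```

I slid the carriage so the tub stands within about 0.5 mm of the reader head's centre, then pressed the larger button fully down (about 8 mm). It came back up, and the job was handed in at about 26 s with the arm clear; the loose items were not re-checked with a camera at the end.

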